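Close the spice grinder to its half-way position and hold it there

TASK

Put the loose grinding disc, stem up, into the round pocket in the grinder's cup and let go of it, then fit the bayonet lid over it with its lugs through the two notches. Twist the lid clockwise (seen from above) to the broad half-way mark, about an eighth of a turn, stopping well before it clicks into the lock, and finish while still holding the lid there: its spring turns it back if you let go. Leave the salt bowl and the spice jars where they stand.

Things in the scene. Friction and masses are not known exactly. Their poses are not given: they have to be found in the camera images.
- grinder_mouth (a point): Centre of the mouth of the round white spice grinder, level with the top of its steel lip, 110 mm above the worktop; z up. The grinder is fixed, 116 mm across (124 at the foot). The lip is 6 mm thick, its opening 76 mm across; two notches in it, 20 mm wide, reaching 47 mm from the centre, lie along +x and -x. A thin black rib marks each notch.
- pocket (a point): Centre of the floor of the round pocket in the grinder's cup, 26 mm below the mouth's centre, on the same axis. The pocket is 55 mm across and 8 mm deep.
- half_mark (a point): One of two opposite broad black ribs on the lip, 52 mm from the axis: the half-way mark, 48 degrees clockwise (from above) of a notch. A round black dot 93 degrees clockwise of the notch marks the lock.
- disc_center (a point): Centre, half-way up, of the steel grinding disc: 50 mm across, 8 mm thick, with a round stem 14 mm across rising from its middle (a cone round the stem's foot, up to 22 mm above the underside); 66 mm high in all, about 100 g. z points up the stem. It starts standing on the worktop, stem up. Seated in the pocket, this point is 7 mm above the mouth's centre.
- disc: The grinding disc as a body; origin at the centre of its flat underside.
- lid_center (a point): Centre, half-way up, of the white domed bayonet lid, 97 mm high, 93 mm across, about 120 g; z up. It starts upright on the worktop and looks the same turned by half a turn. Home, its flange lies on the grinder's lip, this point is 32.5 mm above the mouth's centre and the lugs lie below the lip with 3 mm play up and down.
- lid_grip (a point): Centre of the straight grip bar on the lid's top: 62 mm long (along x), 14 mm thick (along y), 30 mm high (15 mm above and below this point), 33.5 mm above the lid's centre. The dome's flat top, 72 mm across, is at the bar's foot.
- lid_lug (a point): Centre of one of the lid's two lugs, the other is opposite. They stick out along the lid's +x and -x, under the ends of the grip bar, at the lower end of its skirt (69 mm across), to 43 mm from the axis; 16 mm wide (12 at the very bottom), 7 mm high.
- lid: The lid as a body; origin at the centre of its lower edge.
- switch_ring (a joint): Sprung ring in the grinder, rad: 0 at rest, grows as the lid's lugs push it clockwise (from above); the lid turns about 3 degrees before it meets the ring. Half-way is 0.785. The spring takes about 0.14 N m there and turns ring and lid back if let go. Lock balls resist from about 1.05; the click comes near 1.6, the stop is at 1.66.
- salt_bowl: Small round wooden bowl of salt, 71 mm across, 23 mm high, standing among the parts; origin under its centre. To be left alone.
- spice_small: Small spice jar, 47 mm across, 98 mm high, near the bottles; origin under its centre. To be left alone.
- spice_jar_1: Round spice jar with a broad cap, 41 mm across, 105 mm high, near the bottles; origin under its centre. To be left alone.
Not all that is in view belongs to the job. Leave any blue look-alike of the lid alone. Leave any turquoise look-alike of the disc alone.

How it is judged:
By the outcome, as a careful person would: the job done as asked, in the order asked, and still so for the second after the job is handed in, while the arm keeps its last pose, push and grip.
It also fails if it takes over 64 s, if anything falls off the work surface, if the arm or the gripper's body presses on something with over 40 N, if the wrist force passes 120 N, or if a joint passes its speed limit or range.

ROBOT

A 7-joint arm with a two-finger parallel gripper is mounted at the origin on a cart in front of the work surface, level with it; the furniture and walls round the work are solid. World frame = base frame: x ahead of the robot, y to its left, z up, the work surface at z = 0. Lengths are in m, angles in rad, forces in N, time in s.
With the tool pointing down it reaches from about 0.425 to 1.025 m from the base axis. Payload 3.6 kg.
Tool frame: the origin (TCP) lies midway between the tips of the shut fingers; the grasp point (between the pads) lies 19 mm behind it; z points along the fingers, y is the line along which they close (so a half turn about z gives the same grasp; the last joint's range is limited). The gripper opens to 85 mm and grips with 20 to 120 N. Pads are 22 mm wide; open, the fingers measure 114 mm over their backs; the gripper's body (76 mm by 85 mm) begins 54 mm behind the grasp point. The pads swing forward as they close: fully open they stand 13 mm farther back than shut.
Start: joints at [-1.433, 0.591, 0.048, 1.609, -0.033, 0.943, -0.034], TCP at [0.167, 0.706, 0.231] pointing down, gripper open.
Joint ranges: [-2.69, 2.69], [-0.47, 2.24], [-1.27, 1.36], [0.19, 2.51], [-1.53, 4.68], [0.08, 2.07], [-3.09, 3.09]. Speed limits (rad/s): [2.57, 2.57, 3.14, 3.14, 3.14, 3.14, 3.14].

INTERFACE

Orientations are given as a rotation vector (axis times angle).
In Python, from cell import robot gives the robot as it stands. The module is installed in compiled form; this text tells all that it offers.
- The arm moves only by the tool servo_tool, never from a script. Its argument "commands" is a list of rows, each a list of 3 entries, a list of its own where there are three numbers: the shift along the tool's x, y, z scaled (see below), then the turn, a rotation vector about the tool's x, y, z scaled (see below), then the finger opening in mm, from 0 to 85.4. A call has exactly 5 rows; each row is the pose to reach, as a shift and turn from the pose commanded when the call began, along the tool's axes at that moment, turning the shorter way round; what a row does not reach only later rows make up. The controller multiplies each number of a shift by 0.2 m and each number of a turn by 180 degrees. A row lasts 1/8 s, in which the tool goes at most 62.5 mm and 10.7 degrees, less where a joint would pass 70% of its speed; a pose out of reach is approached as far as the arm can. A call with a number of a shift or a turn outside -1 to 1 is refused whole. A call with a gripper value outside its range is refused whole. The fingers move at their own pace and stop on an object; "force" is the grip in N (left out, the last holds). Time passes only in rows, so rows that repeat a pose let the fingers close, or fill a call up. It gives the time, the measured TCP pose, the force, the opening and the grip force at its end, in the units of the state.
- robot.get_state(): the state, without advancing time (a new reading comes with each control period).
- robot.get_image(name): name is "scene" or "top" or "wrist"; returns the picture (480x640x3 uint8, red, green, blue); there is no depth.
- robot.camera_info(name): a dict with "fx", "fy", "cx", "cy" (pixels), "rvec" (rotation vector, rad) and "tvec" (3), from world to camera coordinates, as OpenCV has them. Camera axes: x right, y down, z forward; pixel columns grow to the right and rows downward; lengths in m; the calibration is good to about 2 mm. A picture is of the moment at which its call begins: read the wrist's pose just before it. camera_info takes no time and is no camera call; for the wrist camera it gives the pose at the moment of the call.
- robot.sign_off(): hands the job in; it is judged then, once.
Trained networks look in the newest picture that a camera, given by its name, has taken for a name from the list of things; names that differ only in an ending like _2 or _b are one class to them, and where a whole thing is asked for, a point or a joint stands for the part that bears it (a point fixed in the world has none). Each returns a list of dicts, best first, with "conf" (0 to 1); they miss things now and then, are a little off and sometimes report something else, mostly with a low value. They report only what shows in the picture. A call takes as long as a camera call. They do not tell look-alikes from the thing itself.
- robot.recognise(camera, name): "bbox" ([left, top, right, bottom] in pixels, round what is visible of it).
- robot.silhouettes(camera, name): "region" (480x640 bool, what is visible of it) and "bbox" ([left, top, right, bottom] in pixels, round what is visible of it).
The state is a dict: "t": time; "joints": joint angles; "dq": joint speeds; "effort": joint torques, N m; "tcp_pos": TCP position; "ee_rot": TCP orientation; "contact_force": force on the tool from outside, world axes, zero at the start; "torque": the same for the moment, N m; "gripper_width": finger opening in m; "grip_force": force on a finger pad.
Only numpy, scipy, OpenCV 4.12 (cv2) and the standard library are available. Lean on these libraries where they do the work, as an engineer would, in place of code of your own. Each camera call takes 0.05 s, during which the arm holds its last target. There are 200 camera calls.

## Working session

There is one attempt and no reset: what is moved stays moved. The work goes in short steps, Python scripts to look and compute and a tool call to move; the robot and the scene stay as the last step left them, time stands still between calls to the robot, and variables do not carry over. Pictures are saved under pics/ and viewed, at most 13 in all, crops included, and the job is handed in when it is done.

Besides the shell and the picture viewer there is one more tool, called as name(argument=value, ...) on one line, values as JSON. servo_tool: Moves the arm, as the interface text tells. Its arguments: {"type":"object","properties":{"commands":{"type":"array"},"force":{"type":"number"}},"required":["commands"]}

```bash
mkdir -p pics; ls
cat > h.py <<'E'
import numpy as np, cv2
from scipy.spatial.transform import Rotation as R
from cell import robot
def cam(n):
    c=robot.camera_info(n); Rm=R.from_rotvec(c["rvec"]).as_matrix(); t=np.array(c["tvec"])
    return c,Rm,t
def ray(n,u,v,ci=None):
    c,Rm,t=ci or cam(n)
    d=Rm.T@np.array([(u-c["cx"])/c["fx"],(v-c["cy"])/c["fy"],1]); return -Rm.T@t,d
def onz(n,u,v,z,ci=None):
    o,d=ray(n,u,v,ci); return o+d*(z-o[2])/d[2]
def proj(n,p,ci=None):
    c,Rm,t=ci or cam(n); q=Rm@np.array(p)+t
    return c["fx"]*q[0]/q[2]+c["cx"],c["fy"]*q[1]/q[2]+c["cy"]
def save(n,f):
    im=robot.get_image(n); cv2.imwrite("pics/"+f,im[:,:,::-1]); return im
E
python3 - <<'E'
from h import *
np.set_printoptions(precision=3,suppress=True)
a=save("scene","scene.png");b=save("top","top.png")
for n in("scene","top"):
    o,d=ray(n,320,240);print(n,o,d)
    for k in ("grinder_mouth","disc","lid","salt_bowl","spice_small","spice_jar_1","switch_ring","lid_grip","half_mark"):
        print(k,[(np.round(r["bbox"]),round(r["conf"],2)) for r in robot.recognise(n,k)])
s=robot.get_state();print(s["t"],s["tcp_pos"],s["ee_rot"])
E
```

```text
pics
scene [ 0.194 -0.923  0.503] [ 0.358  0.791 -0.497]
grinder_mouth [(array([323., 188., 380., 254.]), 0.95)]
disc [(array([252., 209., 271., 238.]), 0.7), (array([231., 231., 255., 263.]), 0.66), (array([302., 255., 354., 323.]), 0.57)]
lid [(array([305., 260., 355., 321.]), 0.79), (array([232., 285., 290., 354.]), 0.63)]
salt_bowl [(array([275., 244., 309., 266.]), 0.79)]
spice_small [(array([335., 199., 366., 202.]), 0.17)]
spice_jar_1 [(array([369., 282., 400., 352.]), 0.9), (array([304., 261., 356., 320.]), 0.17)]
switch_ring [(array([342., 197., 364., 202.]), 0.62)]
lid_grip [(array([230., 279., 292., 349.]), 0.86), (array([304., 259., 356., 321.]), 0.7)]
half_mark [(array([325., 187., 375., 255.]), 0.95)]
top [ 0.359 -0.222  1.117] [ 0.149 -0.021 -0.989]
grinder_mouth [(array([239., 149., 311., 221.]), 0.83), (array([357., 248., 405., 298.]), 0.48)]
disc [(array([238., 304., 266., 334.]), 0.61), (array([189., 264., 218., 291.]), 0.57)]
lid [(array([362., 315., 412., 369.]), 0.82), (array([356., 244., 409., 299.]), 0.71), (array([237., 148., 310., 222.]), 0.53)]
salt_bowl [(array([262., 248., 304., 289.]), 0.92)]
spice_small [(array([374., 181., 409., 224.]), 0.74)]
spice_jar_1 [(array([435., 237., 468., 268.]), 0.79)]
switch_ring []
lid_grip [(array([359., 318., 413., 369.]), 0.88), (array([358., 249., 407., 299.]), 0.83)]
half_mark [(array([238., 147., 310., 224.]), 0.64)]
1.0 [0.167 0.706 0.231] [ 0.363  3.12  -0.   ]
```

Run:
```python
import cv2
a=cv2.imread("pics/scene.png");b=cv2.imread("pics/top.png")
cv2.imwrite("pics/s2.png",cv2.resize(a[160:380,190:450],None,fx=3,fy=2.7))
cv2.imwrite("pics/t2.png",cv2.resize(b[130:390,160:490],None,fx=2.4,fy=2.3))
```

```text
(no output)
```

View pics/s2.png

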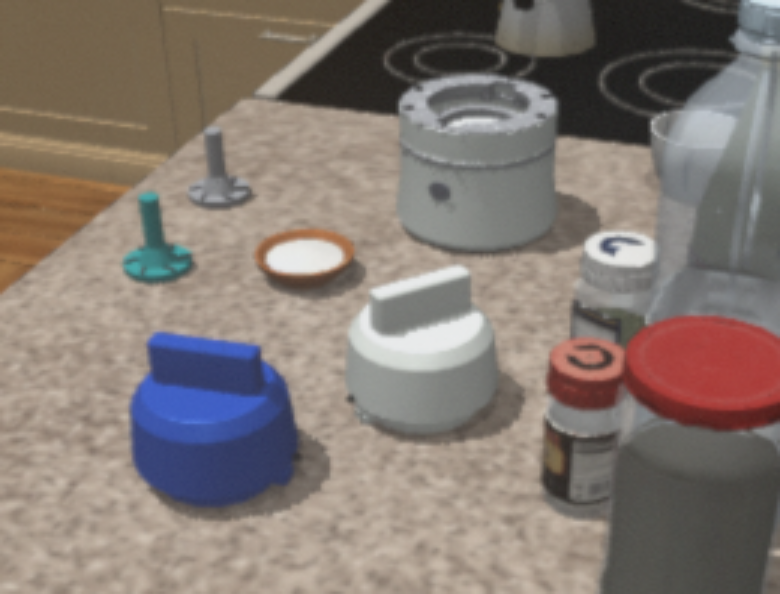

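View pics/t2.png

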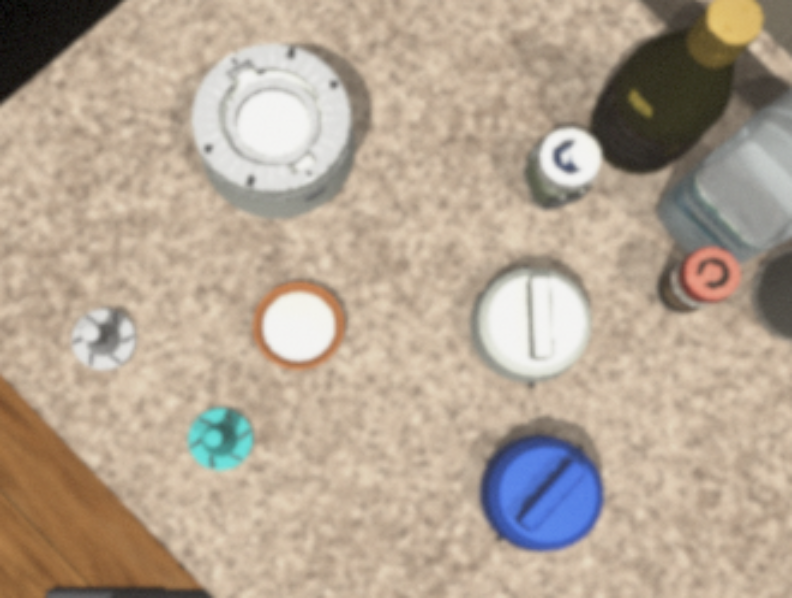

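Scene (crop) shows the grey disc, turquoise disc, blue lid and white lid, grinder, bowl. Full-res top pixels: disc candidates grey (203,277) ← chosen, turquoise (252,320) rejected; lid candidates white (382,270) ← chosen, blue (386,344) rejected, grinder (274,182) is not a lid. Notches at top-crop (245,72)/(308,160), broad marks (292,53)/(250,181), dots (333,85)/(208,148).

Run:
```python
from h import *
np.set_printoptions(precision=4,suppress=True)
f=lambda x,y:(160+x/2.4,130+y/2.3)
ct=cam("top")
for nm,x,y,z in [("notchA",245,72,.11),("notchB",308,160,.11),("broadA",292,53,.11),("broadB",250,181,.11),("dotA",333,85,.11),("dotB",208,148,.11),("disc",104,338,.004),("bar1",540,272,.097),("bar2",541,358,.097),("lidc",533,323,.04),("bowl",299,325,.02),("small",570,157,.098),("jar1",711,275,.105),("turq",221,438,.004),("blue",543,493,.04)]:
    print(nm,onz("top",*f(x,y),z,ct)[:2])
for k in ("disc","lid","grinder_mouth"):
    for r in robot.silhouettes("top",k):
        m=r["region"]; v,u=np.nonzero(m); print(k,r["conf"],u.mean(),v.mean(),r["bbox"])
print(R.from_rotvec(robot.get_state()["ee_rot"]).as_matrix())
ci=cam("wrist");s=robot.get_state();print(s["joints"])
Rt=R.from_rotvec(s["ee_rot"]).as_matrix()
print("cam in tool",Rt.T@(-ci[1].T@ci[2]-s["tcp_pos"]),"\n",Rt.T@ci[1].T, ci[0]["fx"])
```

```text
notchA [ 0.6474 -0.1376]
notchB [ 0.58   -0.1859]
broadA [ 0.6634 -0.1715]
broadB [ 0.5626 -0.1445]
dotA [ 0.6391 -0.2023]
dotB [ 0.5872 -0.1131]
disc [ 0.45   -0.0272]
bar1 [ 0.5008 -0.3569]
bar2 [ 0.4355 -0.3581]
lidc [ 0.4675 -0.3594]
bowl [ 0.4632 -0.1801]
small [ 0.5906 -0.3784]
jar1 [ 0.5008 -0.48  ]
turq [ 0.3714 -0.122 ]
blue [ 0.3342 -0.368 ]
disc 0.81 202.63817097415506 277.1848906560636 [188.5, 264.2, 219.2, 290.7]
disc 0.58 251.13057851239668 320.6462809917355 [238.7, 304.5, 266.5, 337.0]
lid 0.97 385.1623529411765 344.3185882352941 [363.9, 317.7, 414.5, 368.8]
lid 0.9 380.6108134437409 271.5056015586946 [357.9, 247.0, 407.7, 299.7]
grinder_mouth 0.79 273.86040856031127 186.94990272373542 [236.9, 147.7, 308.4, 223.9]
[[-0.9733  0.2297  0.    ]
 [ 0.2297  0.9733 -0.0001]
 [-0.     -0.     -1.    ]]
[-1.4325  0.5912  0.0484  1.6085 -0.0333  0.9427 -0.0337]
cam in tool [ 0.0743 -0.0001 -0.1422] 
 [[ 0.0004 -0.9563 -0.2925]
 [ 1.      0.0005 -0.0001]
 [ 0.0002 -0.2925  0.9563]] 336.1576441974444
```

Add to h.py:
```python
def yawy():
    M=R.from_rotvec(robot.get_state()["ee_rot"]).as_matrix(); return np.degrees(np.arctan2(M[1,1],M[0,1]))
def go(p,yaw):
    """normalised shift/turn to TCP p, tool straight down with tool y at yaw deg"""
    s=robot.get_state(); M=R.from_rotvec(s["ee_rot"]).as_matrix(); a=np.radians(yaw)
    y=np.array([np.cos(a),np.sin(a),0]); z=np.array([0,0,-1.]); T=np.c_[np.cross(y,z),y,z]
    sh=M.T@(np.array(p)-s["tcp_pos"])/.2; tu=R.from_matrix(M.T@T).as_rotvec()/np.pi
    print("t %.2f"%s["t"],"at",np.round(s["tcp_pos"],4),"yaw %.2f"%yawy(),"shift",np.round(sh,4),"turn",np.round(tu,4))
```

```text
(no output)
```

servo_tool(commands=[[[-0.9,-0.76,0],[0,0,0.29],60],[[-0.9,-0.76,0],[0,0,0.29],60],[[-0.9,-0.76,0],[0,0,0.29],60],[[-0.9,-0.76,0],[0,0,0.29],60],[[-0.9,-0.76,0],[0,0,0.29],60]])

```text
t: 1.78
tcp_pos: [0.3112, 0.5113, 0.2319]
ee_rot: [1.717, 2.628, -0.001]
contact_force: [0.2, -0.1, 0.3]
gripper_width: 0.0599
grip_force: 0.0
```

Run:
```python
from h import *
go((.45,.30,.23),-20)
```

```text
t 1.77 at [0.3112 0.5113 0.2319] yaw 23.70 shift [-1.2466  0.211   0.0126] turn [0.0005 0.0007 0.2428]
```

servo_tool(commands=[[[-1.0,0.17,0],[0,0,0.24],60],[[-1.0,0.17,0],[0,0,0.24],60],[[-1.0,0.17,0],[0,0,0.24],60],[[-1.0,0.17,0],[0,0,0.24],60],[[-1.0,0.17,0],[0,0,0.24],60]])

```text
t: 2.4
tcp_pos: [0.4218, 0.3472, 0.2316]
ee_rot: [2.554, 1.829, 0.001]
contact_force: [0.3, 0.6, 0.2]
gripper_width: 0.06
grip_force: 0.0
```

Run:
```python
from h import *
go((.48,.15,.2),-40)
```

```text
t 2.40 at [0.4218 0.3472 0.2316] yaw -18.77 shift [-0.8397  0.5929  0.1585] turn [ 2.000e-04 -1.000e-04  1.179e-01]
```

servo_tool(commands=[[[-0.84,0.59,0.15],[0,0,0.12],50],[[-0.84,0.59,0.15],[0,0,0.12],50],[[-0.84,0.59,0.15],[0,0,0.12],50],[[-0.84,0.59,0.15],[0,0,0.12],50],[[-0.84,0.59,0.15],[0,0,0.12],50]])

```text
t: 3.02
tcp_pos: [0.4789, 0.1516, 0.2013]
ee_rot: [-2.849, -1.322, 0.0]
contact_force: [-0.2, 0.8, -0.5]
gripper_width: 0.0499
grip_force: 0.0
```

Run:
```python
from h import *
go((.45,-.027,.15),-40)
```

```text
t 3.02 at [0.4789 0.1516 0.2013] yaw -40.22 shift [-0.7752  0.4664  0.256 ] turn [-0.0001 -0.0001 -0.0012]
```

servo_tool(commands=[[[-0.775,0.466,0.25],[0,0,0],50],[[-0.775,0.466,0.25],[0,0,0],50],[[-0.775,0.466,0.25],[0,0,0],50],[[-0.775,0.466,0.25],[0,0,0],50],[[-0.775,0.466,0.25],[0,0,0],50]])

```text
t: 3.65
tcp_pos: [0.4505, -0.0248, 0.1513]
ee_rot: [-2.847, -1.326, -0.001]
contact_force: [0.4, 0.6, -0.1]
gripper_width: 0.0499
grip_force: 0.0
```

Run:
```python
from h import *
np.set_printoptions(precision=4,suppress=True)
ci=cam("wrist"); im=save("wrist","w1.png")
for r in robot.silhouettes("wrist","disc"):
    m=r["region"].astype(np.uint8); print(r["conf"],r["bbox"])
for z in (.004,.066): print(z,proj("wrist",(.45,-.027,z),ci))
```

```text
0.9 [296.1, 201.4, 353.1, 265.2]
0.71 [298.5, 327.0, 351.2, 403.7]
0.17 [497.4, 151.4, 638.7, 349.1]
0.004 (np.float64(323.49250728501363), np.float64(230.5994259039705))
0.066 (np.float64(323.57699696293713), np.float64(252.8938489030526))
```

View pics/w1.png

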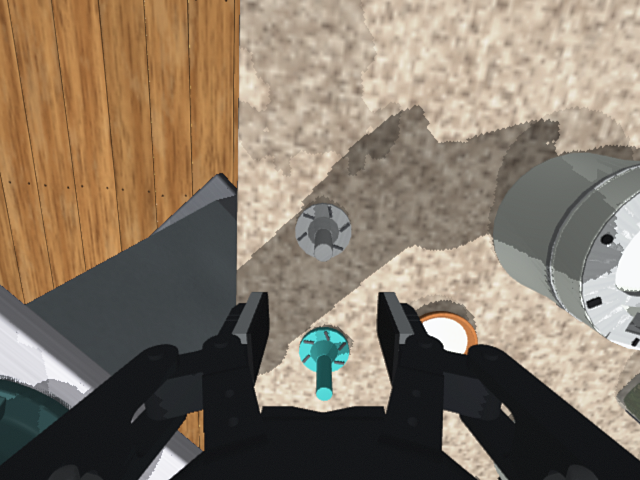

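Wrist view: grey disc centred at (323,231), stem top (323,253), matching the estimate; the turquoise one is at (324,350). Choice confirmed; descend.

Run:
```python
from h import *
go((.45,-.027,.028),-40)
```

```text
t 3.75 at [ 0.4508 -0.024   0.1515] yaw -39.93 shift [-0.015   0.0068  0.6174] turn [-0.     -0.0005  0.0004]
```

servo_tool(commands=[[[-0.014,0.007,0.2],[0,0,0],45],[[-0.014,0.007,0.45],[0,0,0],40],[[-0.014,0.007,0.615],[0,0,0],40],[[-0.014,0.007,0.615],[0,0,0],40],[[-0.014,0.007,0.615],[0,0,0],40]])

```text
t: 4.38
tcp_pos: [0.4498, -0.0289, 0.0291]
ee_rot: [2.849, 1.324, 0.002]
contact_force: [0.4, -0.7, 0.2]
gripper_width: 0.0402
grip_force: 0.0
```

servo_tool(commands=[[[0,0,0],[0,0,0],0],[[0,0,0],[0,0,0],0],[[0,0,0],[0,0,0],0],[[0,0,0],[0,0,0],0],[[0,0,0],[0,0,0],0]], force=40)

```text
t: 5.0
tcp_pos: [0.4498, -0.0296, 0.0296]
ee_rot: [2.85, 1.321, 0.004]
contact_force: [0.1, 1.7, 6.7]
gripper_width: 0.0126
grip_force: 38.9
```

Run:
```python
from h import *
go((.45,-.027,.16),-40)
```

```text
t 5.00 at [ 0.4498 -0.0296  0.0296] yaw -40.25 shift [ 0.0118 -0.0067 -0.6518] turn [ 0.0005 -0.0007 -0.0014]
```

servo_tool(commands=[[[0,0,-0.1],[0,0,0],0],[[0,0,-0.4],[0,0,0],0],[[0,0,-0.7],[0,0,0],0],[[0,0,-0.95],[0,0,0],0],[[0,0,-0.95],[0,0,0],0]])

```text
t: 5.62
tcp_pos: [0.4513, -0.0299, 0.222]
ee_rot: [2.848, 1.321, 0.014]
contact_force: [0.4, 0.1, -0.1]
gripper_width: 0.013
grip_force: 39.1
```

Run:
```python
from h import *
go((.56,-.205,.24),-40)
print(robot.get_state()["gripper_width"])
```

```text
t 5.62 at [ 0.4513 -0.0299  0.222 ] yaw -40.24 shift [-0.3166  0.9809 -0.0868] turn [ 0.0018 -0.0023 -0.0013]
0.01297615442075321
```

servo_tool(commands=[[[-0.316,0.98,-0.08],[0,0,0],0],[[-0.316,0.98,-0.08],[0,0,0],0],[[-0.316,0.98,-0.08],[0,0,0],0],[[-0.316,0.98,-0.08],[0,0,0],0],[[-0.316,0.98,-0.08],[0,0,0],0]])

```text
t: 6.25
tcp_pos: [0.5568, -0.2056, 0.2334]
ee_rot: [-2.851, -1.317, 0.002]
contact_force: [-0.5, 1.0, -1.1]
gripper_width: 0.0129
grip_force: 39.3
```

servo_tool(commands=[[[0,0,0],[0,0,0],0],[[0,0,0],[0,0,0],0],[[0,0,0],[0,0,0],0],[[0,0,0],[0,0,0],0],[[0,0,0],[0,0,0],0]])

```text
t: 6.88
tcp_pos: [0.5576, -0.2047, 0.2344]
ee_rot: [-2.85, -1.321, -0.0]
contact_force: [-0.6, 0.1, -0.3]
gripper_width: 0.0127
grip_force: 39.3
```

Run:
```python
from h import *
ci=cam("wrist"); im=save("wrist","w2.png"); np.save("ci2.npy",np.array([ci],dtype=object),allow_pickle=True)
print(proj("wrist",(.6135,-.159,.11),ci)); go((.6135,-.159,.2),-40)
```

```text
(np.float64(339.40120679038574), np.float64(145.38080647691638))
t 6.92 at [ 0.5576 -0.2048  0.2344] yaw -40.27 shift [0.3555 0.0652 0.1721] turn [ 0.     -0.     -0.0015]
```

View pics/w2.png

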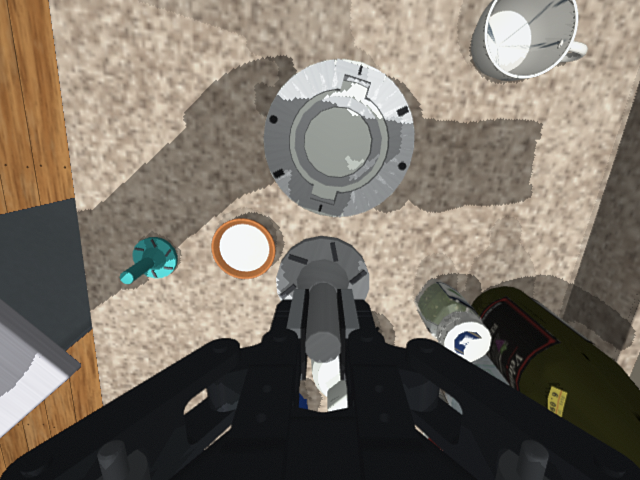

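Disc held upright with its edge circle at about (322,272). Grinder marks: thin ribs (361,70),(320,208); broad ribs (403,111),(279,174); dots (402,166),(273,119). Fit the pose.

```bash
cat >> h.py <<'E'
from scipy.optimize import least_squares
def fitmarks(px,ci):
    """px: list of (u,v,deg clockwise from +x notch); fit centre, notch angle"""
    P=np.array([onz("wrist",u,v,.11,ci)[:2] for u,v,_ in px]); A=np.array([a for *_,a in px],float)
    def f(q):
        t=np.radians(q[2]-A); return (P-np.c_[q[0]+q[3]*np.cos(t),q[1]+q[3]*np.sin(t)]).ravel()*1000
    def g(q): return f([q[0]/1e3,q[1]/1e3,q[2],q[3]/1e3])
    r=least_squares(g,[613,-159,34,52]); print(np.round(r.x,2),"res mm",np.round(r.fun,1)); return r.x
E
python3 - <<'E'
from h import *
ci=np.load("ci2.npy",allow_pickle=True)[0]
fitmarks([(361,70,0),(403,111,48),(402,166,93),(320,208,180),(279,174,228),(273,119,273)],ci)
im=cv2.imread("pics/w2.png"); g=cv2.cvtColor(im,cv2.COLOR_BGR2GRAY)
# dark blobs in grinder ring
m=np.zeros_like(g); cv2.circle(m,(339,138),76,255,-1); b=((g<60)&(m>0)).astype(np.uint8)
n,l,s,c=cv2.connectedComponentsWithStats(b)
for i in range(1,n):
    if s[i,4]>8: print(c[i].round(1),s[i])
E
```

```text
Traceback (most recent call last):
  File "h.py", line 28, in fitmarks
    P=np.array([onz("wrist",u,v,.11,ci)[:2] for u,v,_ in px]); A=np.array([a for *_,a in px],float)
                ~~~^^^^^^^^^^^^^^^^^^^^
  File "h.py", line 11, in onz
    o,d=ray(n,u,v,ci); return o+d*(z-o[2])/d[2]
        ~~~^^^^^^^^^^
  File "h.py", line 8, in ray
    c,Rm,t=ci or cam(n)
           ^^^^^^^^^^^^
ValueError: The truth value of an array with more than one element is ambiguous. Use a.any() or a.all()
```

Run:
```python
from h import *
ci=tuple(np.load("ci2.npy",allow_pickle=True)[0])
im=cv2.imread("pics/w2.png"); g=cv2.cvtColor(im,cv2.COLOR_BGR2GRAY)
m=np.zeros_like(g); cv2.circle(m,(339,138),76,255,-1); b=((g<60)&(m>0)).astype(np.uint8)
n,l,s,c=cv2.connectedComponentsWithStats(b)
for i in range(1,n):
    if s[i,4]>8: print(c[i].round(1),s[i])
fitmarks([(361,70,0),(403,111,48),(402,166,93),(320,208,180),(279,174,228),(273,119,273)],ci)
S=robot.get_state(); M=R.from_rotvec(S["ee_rot"]).as_matrix()
print("stem axis at disc height",proj("wrist",S["tcp_pos"]+M@[0,0,.028],ci),proj("wrist",S["tcp_pos"]+M@[0,0,.02],ci), proj("wrist",S["tcp_pos"]+M@[0,0.,-.038],ci),M[:,2])
```

```text
[360.1  69.6] [359  66   3   8  10]
[402.2 110.8] [398 107  10   9  52]
[273.  118.9] [270 115   7   8  46]
[401.9 165.8] [399 163   7   7  42]
[278.1 173.1] [273 169  11   9  58]
[319.9 207.4] [319 205   3   6  15]
[ 614.41 -157.58   33.6    52.15] res mm [ 0.4 -0.2  0.   0.  -0.2  0.3 -0.1  0.2  0.  -0.5 -0.2  0.2]
stem axis at disc height (np.float64(321.91968139637186), np.float64(282.8475231603546)) (np.float64(321.8750299439232), np.float64(289.02301635396043)) (np.float64(321.38349525466685), np.float64(357.00443602648005)) [ 1.72183983e-04  2.10787351e-05 -9.99999985e-01]
```

Run:
```python
from h import *
ci=tuple(np.load("ci2.npy",allow_pickle=True)[0])
im=cv2.imread("pics/w2.png"); x0,y0=262,220
big=cv2.resize(im[y0:y0+150,x0:x0+125],None,fx=4,fy=4,interpolation=cv2.INTER_CUBIC)
S=robot.get_state(); M=R.from_rotvec(S["ee_rot"]).as_matrix()
th=np.linspace(0,2*np.pi,120)
def ov(dx,h,r,col):
    P=[proj("wrist",S["tcp_pos"]+M@[dx+r*np.cos(t),r*np.sin(t),h],ci) for t in th]
    P=(np.array([[(u-x0+.5)*4,(v-y0+.5)*4] for u,v in P])).astype(int); cv2.polylines(big,[P.reshape(-1,1,2)],True,col,1)
for dx,c in((0,(0,0,255)),(.003,(0,255,0))):
    ov(dx,.021,.025,c); ov(dx,-.037,.007,c)
cv2.imwrite("pics/w2z.png",big)
```

```text
(no output)
```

View pics/w2z.png

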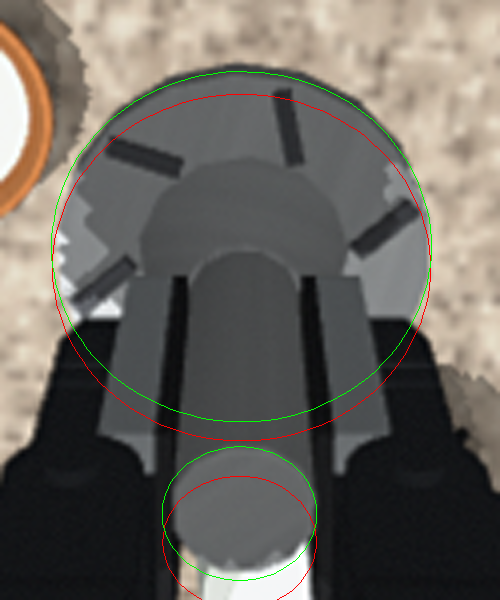

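Zoom: disc rim top at y≈70 and stem top centre y≈505 match an offset of ~3.2 mm along tool +x; held straight. Move over the pocket.

Run:
```python
from h import *
go((.6123,-.160,.155),-40.3)
```

```text
t 6.92 at [ 0.5576 -0.2048  0.2344] yaw -40.27 shift [0.3478 0.0638 0.3971] turn [ 0.     -0.      0.0002]
```

servo_tool(commands=[[[0.174,0.032,0],[0,0,0],0],[[0.348,0.064,0.1],[0,0,0],0],[[0.348,0.064,0.3],[0,0,0],0],[[0.348,0.064,0.397],[0,0,0],0],[[0.348,0.064,0.397],[0,0,0],0]])

```text
t: 7.55
tcp_pos: [0.6108, -0.1604, 0.1536]
ee_rot: [-2.85, -1.318, 0.005]
contact_force: [-1.0, -0.2, -0.3]
gripper_width: 0.0128
grip_force: 39.3
```

servo_tool(commands=[[[0,0,0],[0,0,0],0],[[0,0,0],[0,0,0],0],[[0,0,0],[0,0,0],0],[[0,0,0],[0,0,0],0],[[0,0,0],[0,0,0],0]])

```text
t: 8.18
tcp_pos: [0.6124, -0.1601, 0.1551]
ee_rot: [2.85, 1.321, 0.0]
contact_force: [-0.3, -1.0, -0.7]
gripper_width: 0.0126
grip_force: 39.3
```

Run:
```python
from h import *
ci=cam("wrist"); im=save("wrist","w3.png")[:,:,::-1].copy()
go((.6123,-.160,.1125),-40.3)
S=robot.get_state(); M=R.from_rotvec(S["ee_rot"]).as_matrix()
x0,y0=200,150
big=cv2.resize(im[y0:y0+190,x0:x0+240],None,fx=3,fy=3,interpolation=cv2.INTER_CUBIC)
th=np.linspace(0,2*np.pi,120)
def ov(P,col):
    P=(np.array([proj("wrist",p,ci) for p in P])-[x0-.5,y0-.5])*3; cv2.polylines(big,[P.astype(int).reshape(-1,1,2)],True,col,1)
circ=lambda c,z,r:[(c[0]+r*np.cos(t),c[1]+r*np.sin(t),z) for t in th]
G=(.6144,-.1576)
ov(circ(G,.11,.038),(0,255,0)); ov(circ(G,.11,.058),(0,255,0)); ov(circ(G,.092,.0275),(255,0,0))
d=S["tcp_pos"]+M@[.0032,0,.0215]; ov(circ(d,d[2],.025),(0,0,255))
cv2.imwrite("pics/w3z.png",big)
```

```text
t 8.22 at [ 0.6123 -0.1601  0.155 ] yaw -40.28 shift [ 1.000e-04 -4.000e-04  2.125e-01] turn [ 0.     -0.      0.0001]
```

View pics/w3z.png

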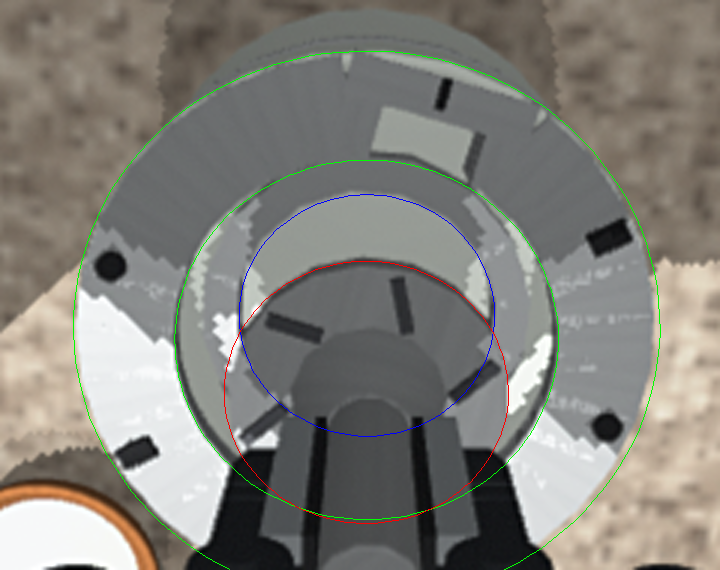

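Overlays match: lip, pocket and disc circles fit the picture. Lower.

servo_tool(commands=[[[0,0,0.06],[0,0,0],0],[[0,0,0.12],[0,0,0],0],[[0,0,0.17],[0,0,0],0],[[0,0,0.2],[0,0,0],0],[[0,0,0.205],[0,0,0],0]])

```text
t: 8.85
tcp_pos: [0.612, -0.1602, 0.1138]
ee_rot: [-2.85, -1.32, 0.001]
contact_force: [-2.7, 0.7, 5.6]
gripper_width: 0.0127
grip_force: 39.7
```

servo_tool(commands=[[[0,0,0],[0,0,0],0],[[0,0,0],[0,0,0],0],[[0,0,0.005],[0,0,0],0],[[0,0,0.01],[0,0,0],0],[[0,0,0.01],[0,0,0],0]])

```text
t: 9.48
tcp_pos: [0.6126, -0.1602, 0.1137]
ee_rot: [-2.85, -1.32, -0.002]
contact_force: [-2.9, 1.5, 10.8]
gripper_width: 0.013
grip_force: 40.6
```

servo_tool(commands=[[[0,0,0],[0,0,0],28],[[0,0,0],[0,0,0],28],[[0,0,0],[0,0,0],28],[[0,0,-0.03],[0,0,0],28],[[0,0,-0.1],[0,0,0],28]])

```text
t: 10.1
tcp_pos: [0.6119, -0.16, 0.132]
ee_rot: [-2.85, -1.32, 0.002]
contact_force: [-0.3, 0.0, -0.8]
gripper_width: 0.0278
grip_force: 0.0
```

servo_tool(commands=[[[0,0,-0.2],[0,0,0],28],[[0,0,-0.4],[0,0,0],28],[[0,0,-0.5],[0,0,0],40],[[0,0,-0.5],[0,0,0],40],[[0,0,-0.5],[0,0,0],40]])

```text
t: 10.72
tcp_pos: [0.6114, -0.1594, 0.2306]
ee_rot: [-2.849, -1.32, 0.003]
contact_force: [-0.1, -0.2, 0.1]
gripper_width: 0.0395
grip_force: 0.0
```

Run:
```python
from h import *
ci=cam("wrist"); im=save("wrist","w4.png")[:,:,::-1].copy()
go((.468,-.359,.22),-89)
x0,y0=180,100
big=cv2.resize(im[y0:y0+200,x0:x0+260],None,fx=3,fy=3,interpolation=cv2.INTER_CUBIC)
th=np.linspace(0,2*np.pi,120)
def ov(P,col):
    P=(np.array([proj("wrist",p,ci) for p in P])-[x0-.5,y0-.5])*3; cv2.polylines(big,[P.astype(int).reshape(-1,1,2)],True,col,1)
circ=lambda c,z,r:[(c[0]+r*np.cos(t),c[1]+r*np.sin(t),z) for t in th]
G=(.6144,-.1576)
ov(circ(G,.11,.038),(0,255,0));ov(circ(G,.092,.025),(0,0,255)); ov(circ(G,.15,.007),(255,0,0))
cv2.imwrite("pics/w4z.png",big)
```

```text
t 10.78 at [ 0.6113 -0.1594  0.2302] yaw -40.26 shift [-1.2245  0.0986  0.0525] turn [-0.0007  0.0008  0.2708]
```

View pics/w4z.png

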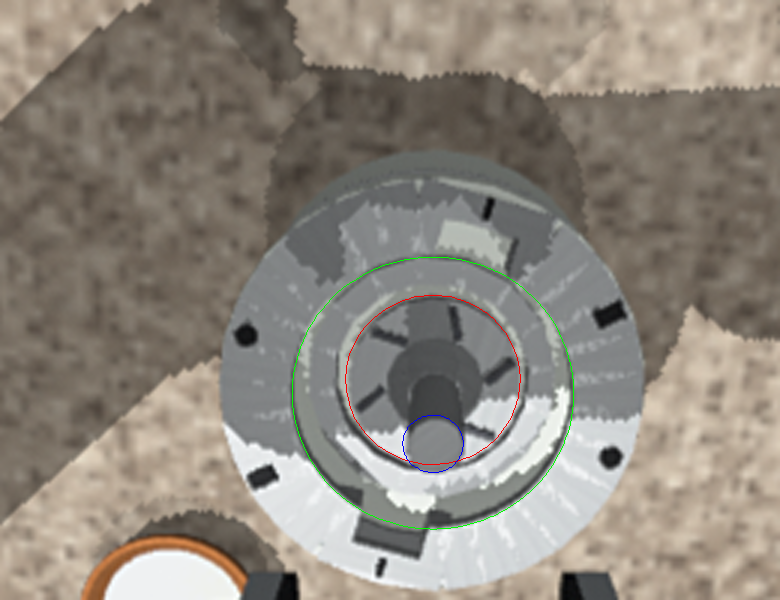

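Disc is seated, upright, in the pocket (stem top in the crop at (433,443), as predicted). On to the lid.

servo_tool(commands=[[[-0.9,0.075,0.0],[0,0,0.27],50],[[-0.9,0.075,0.0],[0,0,0.27],50],[[-0.9,0.075,0.0],[0,0,0.27],50],[[-0.9,0.075,0.0],[0,0,0.27],50],[[-0.9,0.075,0.0],[0,0,0.27],50]])

```text
t: 11.4
tcp_pos: [0.5058, -0.3076, 0.2304]
ee_rot: [-3.141, -0.021, 0.004]
contact_force: [-0.5, 0.6, -0.2]
gripper_width: 0.0508
grip_force: 0.0
```

Run:
```python
from h import *
go((.45,-.359,.21),-89)
```

```text
t 11.40 at [ 0.5058 -0.3076  0.2304] yaw -89.25 shift [-0.2823  0.2535  0.1027] turn [-0.0003  0.0009 -0.0014]
```

servo_tool(commands=[[[-0.28,0.25,0.1],[0,0,0],50],[[-0.28,0.25,0.1],[0,0,0],50],[[-0.28,0.25,0.1],[0,0,0],50],[[-0.28,0.25,0.1],[0,0,0],50],[[-0.28,0.25,0.1],[0,0,0],50]])

```text
t: 12.02
tcp_pos: [0.4539, -0.3571, 0.2118]
ee_rot: [-3.141, -0.035, -0.001]
contact_force: [-0.2, 0.8, 0.4]
gripper_width: 0.0499
grip_force: 0.0
```

Run:
```python
from h import *
ci=cam("wrist"); im=save("wrist","w5.png")
print(robot.get_state()["tcp_pos"],yawy(),proj("wrist",(.468,-.359,.097),ci),proj("wrist",(.468,-.359,.067),ci))
np.save("ci5.npy",np.array([ci],dtype=object),allow_pickle=True)
cv2.imwrite("pics/w5z.png",cv2.resize(im[100:300,210:430,::-1],None,fx=3,fy=3,interpolation=cv2.INTER_CUBIC))
```

```text
[ 0.45373207 -0.3572629   0.21189149] -88.73280435977803 (np.float64(325.1236555844798), np.float64(221.63464670817558)) (np.float64(324.8963395519463), np.float64(213.61079756212234))
```

View pics/w5z.png

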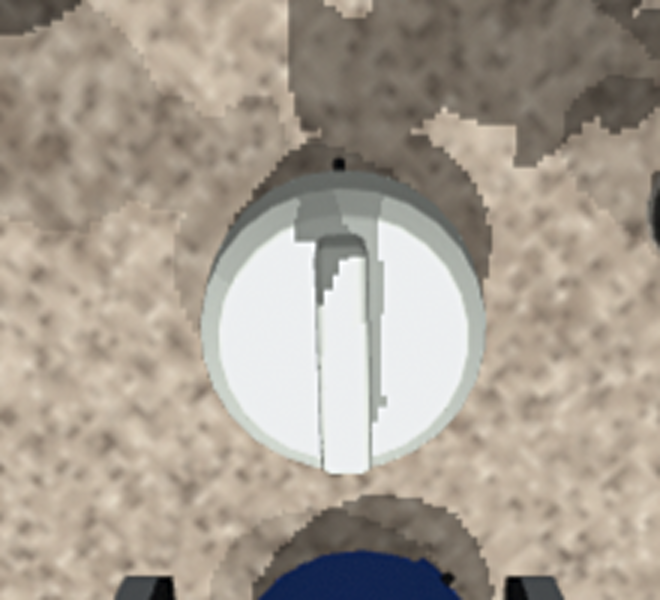

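Run:
```python
from h import *
ci=tuple(np.load("ci5.npy",allow_pickle=True)[0])
f=lambda x,y:(210+x/3-.33,100+y/3-.33)
a=onz("wrist",*f(342,236),.097,ci);b=onz("wrist",*f(346.5,472),.097,ci)
l=onz("wrist",*f(320,360),.097,ci);r=onz("wrist",*f(369,360),.097,ci)
d=a-b;an=np.degrees(np.arctan2(d[1],d[0]));c=(a+b)/2
print(a,b,"len",np.hypot(*d[:2]),"wid",np.linalg.norm(l-r),"ang",an,"c",c)
print(onz("wrist",*f(343,325),.067,ci), onz("wrist",*f(219,330),.067,ci)-onz("wrist",*f(467,330),.067,ci))
go((c[0],c[1],.085),an-90); go((c[0],c[1],.0705),an-90)
```

```text
[ 0.50150641 -0.35706373  0.097     ] [ 0.4386123  -0.35977282  0.097     ] len 0.06295242600370594 wid 0.012789676907994254 ang 2.466430506474072 c [ 0.47005936 -0.35841828  0.097     ]
[ 0.47292381 -0.35810475  0.067     ] [-0.00164311  0.07162631  0.        ]
t 12.07 at [ 0.4537 -0.3573  0.2119] yaw -88.73 shift [0.0812 0.0078 0.6345] turn [-0.0001 -0.0002 -0.0067]
t 12.07 at [ 0.4537 -0.3573  0.2119] yaw -88.73 shift [0.0811 0.0078 0.707 ] turn [-0.0001 -0.0002 -0.0067]
```

servo_tool(commands=[[[0.081,0.008,0.25],[0,0,-0.007],50],[[0.081,0.008,0.5],[0,0,-0.007],50],[[0.081,0.008,0.65],[0,0,-0.007],45],[[0.081,0.008,0.705],[0,0,-0.007],40],[[0.081,0.008,0.705],[0,0,-0.007],40]])

```text
t: 12.7
tcp_pos: [0.469, -0.3594, 0.0709]
ee_rot: [-3.141, -0.066, 0.0]
contact_force: [0.8, -0.1, 0.7]
gripper_width: 0.04
grip_force: 0.0
```

servo_tool(commands=[[[0,0,0],[0,0,0],0],[[0,0,0],[0,0,0],0],[[0,0,0],[0,0,0],0],[[0,0,0],[0,0,0],0],[[0,0,0],[0,0,0],0]], force=70)

```text
t: 13.32
tcp_pos: [0.4693, -0.3598, 0.072]
ee_rot: [3.14, 0.065, 0.003]
contact_force: [0.3, 1.0, 6.0]
gripper_width: 0.0129
grip_force: 71.4
```

Run:
```python
from h import *
go((.4705,-.3584,.22),-87.7)
```

```text
t 13.32 at [ 0.4693 -0.3598  0.072 ] yaw -87.61 shift [ 0.0076 -0.0066 -0.7402] turn [ 0.0001 -0.0006  0.0005]
```

servo_tool(commands=[[[0,0,-0.1],[0,0,0],0],[[0,0,-0.4],[0,0,0],0],[[0,0,-0.7],[0,0,0],0],[[0,0,-0.92],[0,0,0],0],[[0,0,-0.92],[0,0,0],0]])

```text
t: 13.95
tcp_pos: [0.4697, -0.3618, 0.2595]
ee_rot: [3.136, 0.064, 0.01]
contact_force: [-0.4, -0.2, -0.9]
gripper_width: 0.0125
grip_force: 70.4
```

Run:
```python
from h import *
s=robot.get_state();print(s["contact_force"],s["gripper_width"])
ci=cam("wrist"); im=save("wrist","w6.png"); np.save("ci6.npy",np.array([ci],dtype=object),allow_pickle=True)
cv2.imwrite("pics/w6z.png",cv2.resize(im[180:420,180:460,::-1],None,fx=2.5,fy=2.5,interpolation=cv2.INTER_CUBIC))
M=R.from_rotvec(s["ee_rot"]).as_matrix()
# lid in tool frame: bar end at +31, dome top edge radius 36, z: bar top 0.025 behind tcp
for p in ([.031,0,-.025],[.036,0,.005],[.0465,0,.04],[.043,0,.068],[-.031,0,-.025]): print(p,(np.array(proj("wrist",s["tcp_pos"]+M@p,ci))-[180,180])*2.5)
go((.6134,-.1584,.255),-56.4)
```

```text
[-0.43821645 -0.17070124 -0.9484016 ] 0.012520189677392818
[0.031, 0, -0.025] [354.6252074  211.60325235]
[0.036, 0, 0.005] [354.99831306 126.91697351]
[0.0465, 0, 0.04] [355.29382291  38.49295902]
[0.043, 0, 0.068] [355.46577497  34.71199801]
[-0.031, 0, -0.025] [354.71703156 552.14630214]
t 14.00 at [ 0.4689 -0.3601  0.2571] yaw -87.63 shift [ 0.7634 -0.9776  0.0111] turn [ 0.0008 -0.0008 -0.1735]
```

View pics/w6z.png

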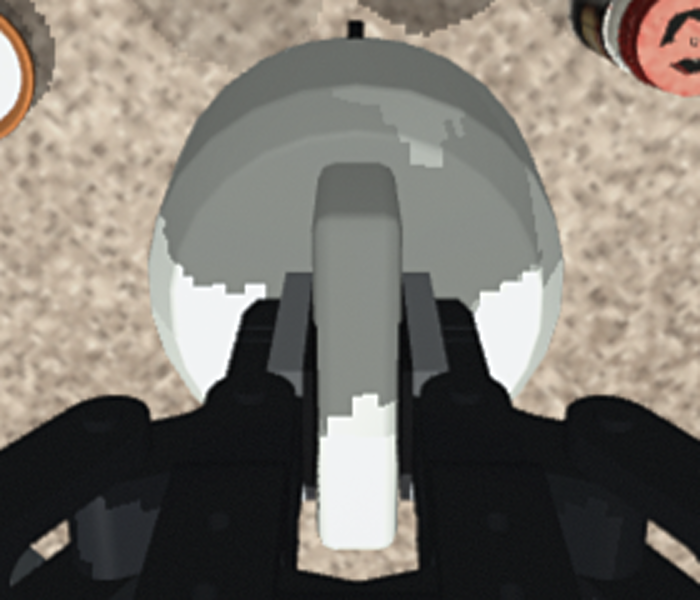

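Held lid: bar spans crop y 215–548, centred where predicted (382), lug rib at (356,30): lid centred on tool axis, aligned. Move over the grinder.

servo_tool(commands=[[[0.38,-0.49,0],[0,0,-0.08],0],[[0.765,-0.98,0.01],[0,0,-0.1735],0],[[0.765,-0.98,0.01],[0,0,-0.1735],0],[[0.765,-0.98,0.01],[0,0,-0.1735],0],[[0.765,-0.98,0.01],[0,0,-0.1735],0]])

```text
t: 14.62
tcp_pos: [0.6161, -0.149, 0.25]
ee_rot: [-2.997, -0.925, 0.002]
contact_force: [-0.8, 0.5, -1.4]
gripper_width: 0.0126
grip_force: 70.4
```

servo_tool(commands=[[[0,0,0],[0,0,0],0],[[0,0,0],[0,0,0],0],[[0,0,0],[0,0,0],0],[[0,0,0],[0,0,0],0],[[0,0,0],[0,0,0],0]])

```text
t: 15.25
tcp_pos: [0.6132, -0.1577, 0.253]
ee_rot: [3.008, 0.907, 0.0]
contact_force: [-0.1, 0.2, -0.4]
gripper_width: 0.0124
grip_force: 70.4
```

Run:
```python
from h import *
go((.6144,-.1576,.20),-56.4); go((.6144,-.1576,.185),-56.4)
print(np.round(robot.get_state()["joints"],2))
```

```text
t 15.25 at [ 0.6132 -0.1577  0.253 ] yaw -56.42 shift [0.0054 0.003  0.2652] turn [ 0.     -0.0001 -0.0001]
t 15.25 at [ 0.6132 -0.1577  0.253 ] yaw -56.42 shift [0.0054 0.003  0.3402] turn [ 0.     -0.0001 -0.0001]
[-0.33  0.56  0.77  1.83 -0.47  0.95 -0.35]
```

Lower to just above the lip (lid bottom at z≈0.113).

servo_tool(commands=[[[0.005,0.003,0.1],[0,0,0],0],[[0.005,0.003,0.2],[0,0,0],0],[[0.005,0.003,0.28],[0,0,0],0],[[0.005,0.003,0.34],[0,0,0],0],[[0.005,0.003,0.34],[0,0,0],0]])

```text
t: 15.88
tcp_pos: [0.6138, -0.157, 0.1835]
ee_rot: [-3.006, -0.908, 0.003]
contact_force: [-0.2, 0.7, -0.9]
gripper_width: 0.0131
grip_force: 70.4
```

servo_tool(commands=[[[0,0,0],[0,0,0],0],[[0,0,0],[0,0,0],0],[[0,0,0],[0,0,0],0],[[0,0,0],[0,0,0],0],[[0,0,0],[0,0,0],0]])

```text
t: 16.5
tcp_pos: [0.6146, -0.1572, 0.185]
ee_rot: [3.007, 0.908, 0.0]
contact_force: [-0.0, -0.1, -0.8]
gripper_width: 0.0127
grip_force: 70.4
```

Run:
```python
from h import *
go((.6144,-.1576,.165),-56.4)
ci=cam("wrist"); im=save("wrist","w7.png")
cv2.imwrite("pics/w7z.png",cv2.resize(im[100:340,180:460,::-1],None,fx=2.5,fy=2.5,interpolation=cv2.INTER_CUBIC))
```

```text
t 16.50 at [ 0.6146 -0.1572  0.185 ] yaw -56.39 shift [-0.0017  0.001   0.1002] turn [ 0.     -0.0001  0.0001]
```

View pics/w7z.png

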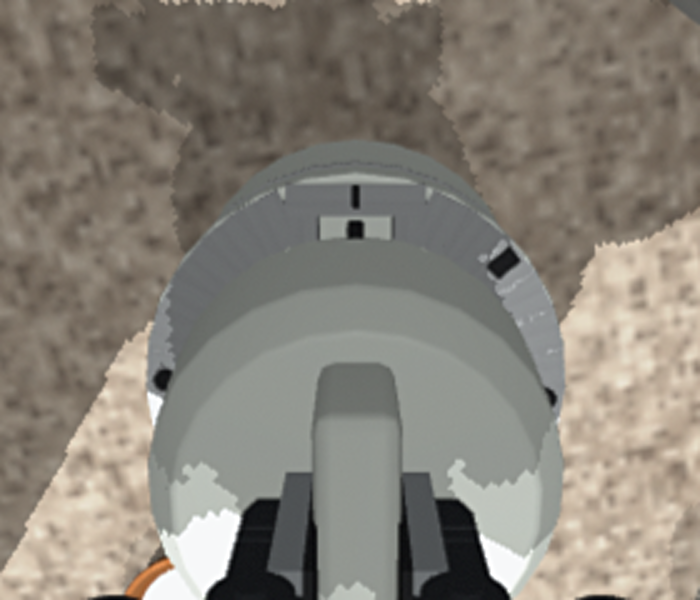

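Lid rib at (355,230) is exactly centred on the notch (318–393) and the lip rib (355,196). Lower in.

servo_tool(commands=[[[-0.002,0.001,0.025],[0,0,0],0],[[-0.002,0.001,0.05],[0,0,0],0],[[-0.002,0.001,0.075],[0,0,0],0],[[-0.002,0.001,0.09],[0,0,0],0],[[-0.002,0.001,0.095],[0,0,0],0]])

```text
t: 17.18
tcp_pos: [0.6141, -0.1576, 0.1658]
ee_rot: [-3.007, -0.908, 0.001]
contact_force: [-1.8, 0.9, 2.4]
gripper_width: 0.0127
grip_force: 70.7
```

servo_tool(commands=[[[0,0,0],[0,0,0],0],[[0,0,0],[0,0,0],0],[[0,0,0],[0,0,0],0],[[0,0,0.005],[0,0,0],0],[[0,0,0.005],[0,0,0],0]])

```text
t: 17.8
tcp_pos: [0.6145, -0.1578, 0.1655]
ee_rot: [-3.007, -0.908, -0.001]
contact_force: [-0.9, 0.9, 5.0]
gripper_width: 0.0127
grip_force: 71.3
```

Run:
```python
from h import *
go((.6144,-.1576,.165),-56.4); s=robot.get_state(); print(s["contact_force"],s["torque"],s["gripper_width"])
```

```text
t 17.80 at [ 0.6145 -0.1578  0.1655] yaw -56.39 shift [ 0.0002 -0.0008  0.0027] turn [ 0.     -0.0002  0.    ]
[-0.93742187  0.88514997  5.02440792] [0.12363989 0.24627796 0.05316673] 0.012674803282535188
```

Home (z matches 0.166, light contact). Now twist clockwise, in stages.

servo_tool(commands=[[[0,0,-0.002],[0,0,0.03],0],[[0,0,-0.002],[0,0,0.07],0],[[0,0,-0.002],[0,0,0.11],0],[[0,0,-0.002],[0,0,0.15],0],[[0,0,-0.002],[0,0,0.18],0]], force=90)

```text
t: 18.42
tcp_pos: [0.6153, -0.1575, 0.1657]
ee_rot: [3.141, 0.031, 0.002]
contact_force: [-0.1, -0.0, 1.8]
gripper_width: 0.0123
grip_force: 90.4
```

Run:
```python
from h import *
go((.6144,-.1576,.1655),-104.4); s=robot.get_state(); print(s["contact_force"],s["torque"],s["gripper_width"])
```

```text
t 18.43 at [ 0.6153 -0.1575  0.1657] yaw -88.88 shift [-0.0043  0.0004  0.0011] turn [ 0.0001 -0.0005  0.0862]
[-9.15388707e-02 -2.87187133e-04  1.83621997e+00] [0.12513209 0.00419018 0.20513542] 0.012327116246517717
```

servo_tool(commands=[[[-0.003,0,0],[0,0,0.03],0],[[-0.003,0,0],[0,0,0.06],0],[[-0.003,0,0],[0,0,0.086],0],[[-0.003,0,0],[0,0,0.086],0],[[-0.003,0,0],[0,0,0.086],0]])

```text
t: 19.05
tcp_pos: [0.6148, -0.1577, 0.1657]
ee_rot: [3.117, -0.388, 0.003]
contact_force: [1.5, -1.1, 2.1]
gripper_width: 0.0124
grip_force: 90.3
```

Run:
```python
from h import *
go((.6144,-.1576,.1655),-104.4); s=robot.get_state(); print(s["contact_force"],s["torque"],s["gripper_width"])
ci=cam("wrist"); im=save("wrist","w8.png")
G=(.6144,-.1576)
for a in (33.6-48,): print([(np.array(proj("wrist",(G[0]+r*np.cos(np.radians(a)),G[1]+r*np.sin(np.radians(a)),.11),ci))-[180,100])*2.5 for r in (.046,.052)])
cv2.imwrite("pics/w8z.png",cv2.resize(im[100:340,180:460,::-1],None,fx=2.5,fy=2.5,interpolation=cv2.INTER_CUBIC))
```

```text
t 19.05 at [ 0.6148 -0.1577  0.1657] yaw -104.18 shift [-0.0018 -0.0001  0.001 ] turn [-0.     -0.0007  0.0012]
[ 1.53933079 -1.08058227  2.06861228] [ 0.04829443 -0.44098638  0.08312269] 0.012449089335650258
[array([356.66684133, 232.36845615]), array([356.77868965, 206.68044125])]
```

View pics/w8z.png

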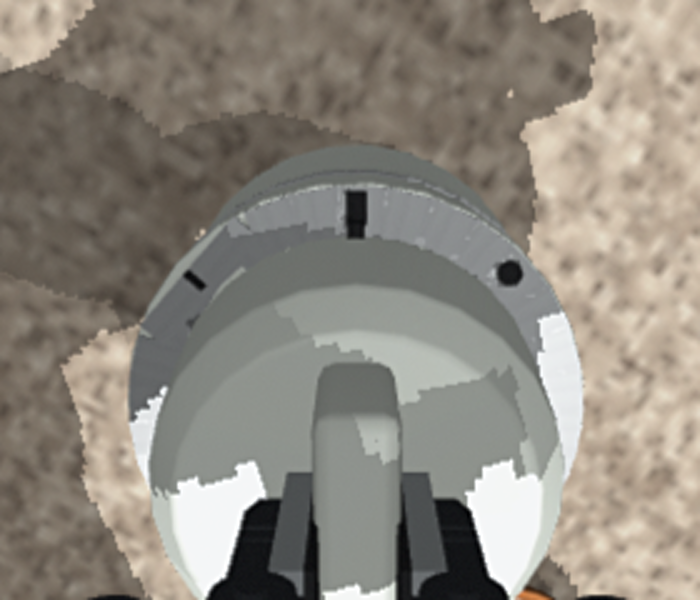

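The grip bar (x≈357) now points at the broad mark (356,214), short of the dot (510,272), and the lid is still held square at home height. Settle briefly and hand in.

servo_tool(commands=[[[0,0,0],[0,0,0],0],[[0,0,0],[0,0,0],0],[[0,0,0],[0,0,0],0],[[0,0,0],[0,0,0],0],[[0,0,0],[0,0,0],0]])

```text
t: 19.73
tcp_pos: [0.6145, -0.1577, 0.1657]
ee_rot: [3.117, -0.39, 0.002]
contact_force: [4.1, 1.3, 4.8]
gripper_width: 0.0124
grip_force: 90.6
```

Run:
```python
from h import *
go((.6144,-.1576,.1655),-104.4); s=robot.get_state(); print(s["contact_force"],s["torque"],s["gripper_width"],s["grip_force"])
if abs(yawy()+104.4)<1.5: print(robot.sign_off())
```

```text
t 19.73 at [ 0.6145 -0.1577  0.1657] yaw -104.25 shift [-0.0005 -0.0005  0.0008] turn [-0.     -0.0005  0.0008]
[4.12242242 1.33157962 4.83038231] [ 0.17323409 -1.03914746  0.14794343] 0.012418827285988674 90.63091993331909
the job is handed in; nothing more can be done
None
```

The job is handed in at 19.7 s: the disc sits stem up in the pocket, and the lid is fitted through the notches, turned about 48° clockwise to the broad half-way mark and still held there.

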